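# Hold the strongbox lock open with its key

## Robot

A 6-joint arm with a two-finger parallel gripper is mounted at the origin on the work surface. World frame = base frame: x ahead of the robot, y to its left, z up, the work surface at z = 0. Lengths are in m, angles in degrees, forces in N, time in s.
With the tool pointing down it reaches from about 0.4 to 0.825 m from the base axis. Payload 7 kg.
Tool frame: the origin (TCP) lies between the finger pads; the fingertips stand 22 mm ahead of it and the grasp point (between the pads) lies 3 mm ahead of it; z points along the fingers, y is the line along which they close (so a half turn about z gives the same grasp; the last joint's range is limited). The gripper opens to 88 mm and grips with 3 to 60 N. Pads are 19 mm wide; open, the fingers measure 130 mm over their backs; the gripper's body (78 mm by 193 mm) begins 47 mm behind the grasp point.
Start: joints at [-60.728, 20.546, 0.682, 0, -70.136, -16.507], TCP at [0.149, -0.658, 0.217] pointing down, gripper open.
Joint ranges: [-176.03, 176.03], [-82.01, 121.73], [-58.28, 71.71], [-173.87, 95.51], [-174.79, -0.11], [-173.66, 173.66]. Speed limits (degrees/s): [136.94, 136.94, 172.46, 180, 180, 180].

## Interface

Orientations are given as [roll, pitch, yaw] about the fixed x, y, z axes, in that order (R = Rz(yaw) Ry(pitch) Rx(roll)).
In Python, from bench import env, vision gives the robot as it stands.
- The arm moves only by the tool servo_tool, never from a script. Its argument "series" is a list of rows, each a list of 3 entries, a list of its own where there are three numbers: the shift along the tool's x, y, z in mm, then the turn, a rotation vector about the tool's x, y, z in degrees, then the closure, from 0 (fully open) to 1 (shut). In form: [[[dx, dy, dz], [wx, wy, wz], fingers], ...]. A call has 1 to 8 rows; each row is the pose to reach, as a shift and turn from the pose commanded when the call began, along the tool's axes at that moment; what a row does not reach only later rows make up. A row lasts 1/10 s, in which the tool goes at most 50 mm and 8.59 degrees, less where a joint would pass 70% of its speed; a pose out of reach is approached as far as the arm can. A call with a gripper value outside its range is refused whole. The fingers move at their own pace and stop on an object; "force" is the grip in N (left out, the last holds). Time passes only in rows, so rows that repeat a pose let the fingers close. It gives the time, the measured TCP pose, the force, the opening and the grip force at its end, in the units of the state.
- env.read_state(): the state, without advancing time (a new reading comes with each control period).
- vision.camera(name): name is "side" or "top" or "wrist"; returns a dict with "frame" (384x512x3 uint8, blue, green, red), "range_z" (384x512 float32, m along the optical axis (not along the pixel's ray), 0 where there is no reading), "K" (3x3 intrinsics, pixels), "position" and "rotation" of the camera in the world; the wrist camera has in their place "mount" (4x4, takes a point from camera to tool coordinates, whose origin is the TCP and whose axes are the flange's). Camera axes: x right, y down, z forward; pixel columns grow to the right and rows downward; lengths in m; the calibration is good to about 2 mm. A picture is of the moment at which its call begins: read the wrist's pose just before it.
- env.hand_in(): hands the job in; it is judged then, once.
The state is a dict: "time": time; "joint_positions": joint angles; "qd": joint speeds; "joint_efforts": joint torques, N m; "position": TCP position; "orientation": TCP orientation; "wrist_force": force on the tool from outside, world axes, zero at the start; "wrist_torque": the same for the moment, N m; "finger_gap": opening from 0.0 (shut) to 1.0 (fully open); "grip_force": force on a finger pad.
Only numpy, scipy, OpenCV 4.12 (cv2) and the standard library are available. Lean on these libraries where they do the work, as an engineer would, in place of code of your own. Each camera call takes 0.05 s, during which the arm holds its last target. There are 200 camera calls.

## Task

Take the red-headed key out of the wooden key block, push it into the lock on the green strongbox's lid, working it past the stiff spring pins until its collar sits fully home on the lock face, and only then turn it a quarter turn clockwise (seen from above) until it meets its stop. The lock springs back when let go, so finish while still gripping the key and holding it turned, fully in, so that a colleague can lift the lid. Leave the blue key and the stock on the bench where they are.

Things in the scene. Friction and masses are not known exactly. Their poses are not given: they have to be found in the camera images.
- red_key_grip (a point): Centre of the red plastic head of the key to use, the place to grip. Key upright, blade down: z up along the key, y along the width of head and blade, x through their thickness. Head 10 (x) by 30 (y) by 44 mm (z), 22 mm either way from this point. Works either way round. Mass about 45 g. At the start it stands in either slot of the key block, collar resting on the block.
- red_key_tip (a point): Rounded lower tip of the red key's blade, 52 mm below the head's centre; same axes. Blade 5 (x) by 14 (y) mm, 26 mm long. Above it a round steel collar, diameter 23, 4 mm thick, whose underside is 26 mm above this tip and 26 mm below the head's centre.
- blue_key_grip (a point): Centre of the head of the other key, blue, of the same shape and axes, standing in the other slot of the block; it must stay there.
- key_block: Pale wooden block, fixed to the bench, 50 (x) by 150 (y) by 34 mm high, origin at the centre of its underside, z up. Two slots in its top at y = +45 and -45 mm, 6.5 (x) by 16 mm (y), in which the keys stand with their width along the block's y.
- strongbox: Green steel box, fixed to the bench, 204 (x) by 154 (y) by 93 mm high, origin at the centre of its underside, z up. Lock in the middle of the lid: brass face with a slot, inside a flat steel ring of diameter 52 mm. A flat bolt on the lid towards -x, 5 mm high, is drawn back as the lock turns.
- keyway (a point): Centre of the keyway's mouth on the brass lock face, 94 mm above the bench; turns with the lock. z up, y along the slot (at rest the box's y). Slot vertical, 6.5 (x) by 16 mm (y), 32 mm deep, 3 mm chamfer at the mouth. Two spring pins, 11 and 19 mm down, take 5 to 18 N to pass and stay where pushed, so small wiggles help. Fully home: collar on the face, head's centre 26 mm above this point.
- lock (a joint): Turn of the lock in rad: 0 at rest, grows clockwise seen from above, to the stop at 1.571 (quarter turn). A spring turns it back (about 0.05 N m at 0, 0.13 N m at the stop). The key has about 0.11 rad of play in the slot, so the key turns up to that much further than the lock.
- lotion: White bottle with a black cap, 48 mm across, 100 mm high, standing; origin at the centre of its underside. Bystander.
- tape_roll: Brown roll of packing tape lying flat, 90 mm across, 48 mm high; origin at the centre of its underside. Bystander.
- carton: White carton with an orange band, 60 by 100 by 55 mm high; origin at the centre of its underside. Bystander.
Things that resemble listed ones, but are neither listed nor needed, are in the scene too. Of the things that look like the part that bears red_key_grip, the smaller one is meant. There is more than one size of the key_block; the one meant has the size given above.

How it is judged (in metres and radians):
On the way, in this order (a step that is already met when the one before it is completed fails the run):
1. the red key is gripped and lifted clear of the block (contact force between the fingers and red_key above 1 N and z of red_key_grip in the frame of key_block above 0.09 m), for 0.1 s.
2. the red key stands fully home in the lock (head centre within 28.5 mm of the lock face) while the lock is still at rest (under 0.3 rad) (horizontal distance between red_key_grip and keyway below 0.006 m and angle between red_key_grip's own z axis and vertical below 0.15 rad and z of red_key_grip in the frame of keyway below 0.0285 m and value of joint lock below 0.3 rad), for 0.1 s.
3. the lock is turned a quarter (over 1.3 rad) (value of joint lock above 1.3 rad and z of red_key_grip in the frame of keyway below 0.03 m and horizontal distance between red_key_grip and keyway below 0.006 m), for 0.3 s.
At the end, for the whole second after the job is handed in: The program ends holding: the lock stands turned at over 1.3 rad (quarter turn, less 15 degrees) and still, the red key upright (within 0.15 rad) and home in it (head centre no more than 30 mm above the lock face and within 6 mm of its axis), with the fingers still on the key (over 1 N) (all of step 3 and velocity of joint lock below 0.1 rad/s and angle between red_key_grip's own z axis and vertical below 0.15 rad and contact force between the fingers and red_key above 1 N); the arm keeps its last pose, push and grip.
It fails at once if the blue key is moved from its slot (over 20 mm) (distance of blue_key_grip from where it was at the start of the episode above 0.02 m).
It fails at once if the bottle is pushed (over 30 mm) (distance of lotion from where it was at the start of the episode above 0.03 m).
It fails at once if the tape roll is pushed (over 30 mm) (distance of tape_roll from where it was at the start of the episode above 0.03 m).
It fails at once if the carton is pushed (over 30 mm) (distance of carton from where it was at the start of the episode above 0.03 m).
It fails at once if the lock is turned (over 0.5 rad) with the key not fully in (head centre over 32 mm above the lock face) (value of joint lock above 0.5 rad and z of red_key_grip in the frame of keyway above 0.032 m).
It also fails if it takes over 51 s, if anything falls off the work surface, if the arm or the gripper's body presses on something with over 40 N, if the wrist force passes 120 N, or if a joint passes its speed limit or range.

## Working session

There is one attempt and no reset: what is moved stays moved. The work goes in short steps, Python scripts to look and compute and a tool call to move; the robot and the scene stay as the last step left them, time stands still between calls to the robot, and variables do not carry over. Pictures are saved under pics/ and viewed, at most 10 in all, crops included, and the job is handed in when it is done.

Besides the shell and the picture viewer there is one more tool, called after "Request:" as name(argument=value, ...) on one line, values as JSON. servo_tool: Moves the arm, as the interface text tells. Its arguments: {"type":"object","properties":{"series":{"type":"array"},"force":{"type":"number"}},"required":["series"]}

```bash
mkdir -p pics; cat > h.py <<'E'
import numpy as np, cv2
from bench import env, vision
def cloud(c):
    Z=c["range_z"].astype(float);v,u=np.indices(Z.shape);K=c["K"]
    P=np.stack([(u-K[0,2])/K[0,0]*Z,(v-K[1,2])/K[1,1]*Z,Z],-1)
    return P@np.array(c["rotation"]).T+np.array(c["position"])
E
python3 - <<'E'
from h import *
s=env.read_state();print(s)
for n in("top","side"):
    c=vision.camera(n);np.savez(f"pics/{n}.npz",**{k:np.array(v) for k,v in c.items()});cv2.imwrite(f"pics/{n}.png",c["frame"]);print(n,c["position"])
a=[cv2.imread(f"pics/{n}.png") for n in("top","side")]
E
```

```text
{'time': 0.0, 'joint_positions': array([-6.07285058e+01,  2.05911243e+01,  6.33625099e-01, -2.01749651e-02,
       -7.01366284e+01, -1.65071410e+01]), 'qd': array([ 0.02552462,  0.05393318, -0.03911693, -0.04740711,  0.03628791,
        0.08507936]), 'joint_efforts': array([-2.35414765e-03, -5.82719207e+01,  2.93051201e+01,  6.99707866e+00,
        7.05183222e-03, -1.63949671e-04]), 'position': array([ 0.14899541, -0.65782405,  0.21572492]), 'orientation': array([ 1.79904363e+02, -8.56345496e-03, -1.67242510e+02]), 'wrist_force': array([ 0.40586012, -0.25285377,  0.19816158]), 'wrist_torque': array([ 0.00612679, -0.04957868, -0.00902408]), 'grip_force': 0.0, 'finger_gap': 0.9993433532959007}
top [0.42525007 0.03287103 1.01859816]
side [0.31347017 0.76221285 0.55767494]
```

View pics/top.png

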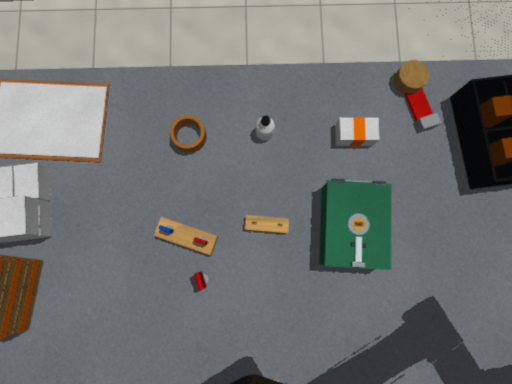

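View pics/side.png

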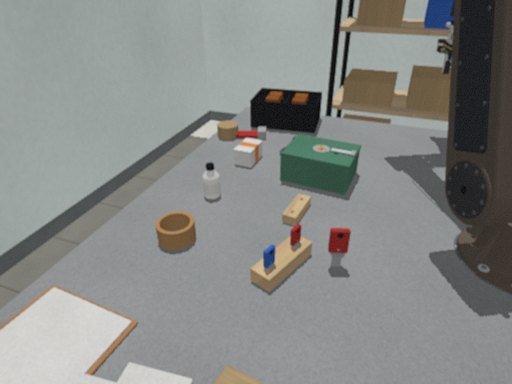

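Top view: candidates for the red key are (201,241), standing in the larger block; (201,281), a bigger red-headed thing standing free on the bench; and (420,108), a red object lying down. The larger block at (186,236) holds red and blue, and the smaller block at (267,224) is empty. I take (201,241) as the smaller key, in a slot, and check it by measuring and in one crop.

```bash
python3 - <<'E'
from h import *
for n in("top","side"):
    c=dict(np.load(f"pics/{n}.npz"));P=cloud(c);f=c["frame"];hsv=cv2.cvtColor(f,cv2.COLOR_BGR2HSV).astype(int)
    H,S,V=hsv[...,0],hsv[...,1],hsv[...,2]
    ms={"red":((H<5)|(H>174))&(S>170)&(V>70),"blue":(H>105)&(H<128)&(S>170),"wood":(H>8)&(H<25)&(S>90)&(V>120),"green":(H>60)&(H<90)&(S>100)}
    for k,m in ms.items():
        m=m&(c["range_z"]>0)&(P[...,0]>.1)&(P[...,0]<.9)&(abs(P[...,1])<.6)
        N,L,st,ce=cv2.connectedComponentsWithStats(m.astype(np.uint8))
        for i in range(1,N):
            if st[i,4]<25: continue
            Q=P[L==i];zt=np.percentile(Q[:,2],95)
            T=Q[Q[:,2]>zt-.008]
            r=cv2.minAreaRect((T[:,:2]*1000).astype(np.float32))
            print(n,k,ce[i].round(),st[i,4],"z",np.percentile(Q[:,2],[3,97]).round(3),"rect",[np.round(x,1) for x in r], "mean",T.mean(0).round(4))
    if n=="top":
        print("scale",np.median(c["range_z"]),c["K"])
        x=f[170:300,140:400]
        cr=cv2.resize(x,None,fx=3,fy=3,interpolation=cv2.INTER_CUBIC);cv2.imwrite("pics/crop.png",cr)
E
```

```text
Traceback (most recent call last):
  File "h.py", line 6, in cloud
    return P@np.array(c["rotation"]).T+np.array(c["position"])
           ~~~~~~~~~~~~~~~~~~~~~~~~~~~^~~~~~~~~~~~~~~~~~~~~~~~
ValueError: operands could not be broadcast together with shapes (384,512) (3,)
```

```bash
cat > h.py <<'E'
import numpy as np, cv2
from bench import env, vision
from scipy.spatial.transform import Rotation as Ro
def cloud(c,R=None,p=None):
    Z=c["range_z"].astype(float);v,u=np.indices(Z.shape);K=c["K"]
    P=np.stack([(u-K[0,2])/K[0,0]*Z,(v-K[1,2])/K[1,1]*Z,Z],-1)
    if R is None: R=Ro.from_euler("xyz",c["rotation"],degrees=True).as_matrix();p=np.array(c["position"])
    return P@R.T+p
def blobs(c,P,n,mn=25):
    hsv=cv2.cvtColor(c["frame"],cv2.COLOR_BGR2HSV).astype(int)
    H,S,V=hsv[...,0],hsv[...,1],hsv[...,2]
    ms={"red":((H<5)|(H>174))&(S>170)&(V>70),"blue":(H>105)&(H<128)&(S>170),"wood":(H>8)&(H<25)&(S>90)&(V>120),"green":(H>60)&(H<90)&(S>100)}
    for k,m in ms.items():
        m=m&(c["range_z"]>0)&(P[...,0]>.1)&(P[...,0]<.9)&(abs(P[...,1])<.6)
        N,L,st,ce=cv2.connectedComponentsWithStats(m.astype(np.uint8))
        for i in range(1,N):
            if st[i,4]<mn: continue
            Q=P[L==i];zt=np.percentile(Q[:,2],95)
            T=Q[Q[:,2]>zt-.008]
            r=cv2.minAreaRect((T[:,:2]*1000).astype(np.float32))
            print(n,k,ce[i].round(),st[i,4],"z",np.percentile(Q[:,2],[3,97]).round(3),"rect",[np.round(x,1).tolist() for x in r], "mean",T.mean(0).round(4))
E
python3 - <<'E'
from h import *
for n in("top","side"):
    c=dict(np.load(f"pics/{n}.npz"));print(c["rotation"]);P=cloud(c)
    print("bench z",np.percentile(P[...,2][c["range_z"]>0],[5,50]))
    blobs(c,P,n)
    if n=="top":
        cv2.imwrite("pics/crop.png",cv2.resize(c["frame"][170:300,140:400],None,fx=3,fy=3,interpolation=cv2.INTER_CUBIC))
E
```

```text
[-170.75603208   -0.32640391  -91.44036045]
bench z [-7.51670826e-01  4.54897719e-04]
top red [418. 104.] 477 z [0.01  0.018] rect [[818.2, -426.0], [77.3, 49.8], 17.8] mean [ 0.8177 -0.4251  0.0146]
top red [200. 241.] 44 z [0.078 0.086] rect [[461.5, 158.1], [28.9, 8.2], 70.4] mean [0.4616 0.1575 0.0821]
top red [199. 281.] 119 z [0.071 0.103] rect [[369.8, 158.6], [37.2, 14.0], 16.6] mean [0.3696 0.158  0.1004]
top blue [165. 229.] 42 z [0.076 0.085] rect [[492.4, 242.4], [28.3, 8.2], 70.2] mean [0.4922 0.2411 0.0821]
top wood [414.  77.] 428 z [0.045 0.051] rect [[875.1, -405.2], [49.4, 75.3], 0.1] mean [ 0.8781 -0.4055  0.0479]
top wood [100.  87.] 66 z [0.002 0.008] rect [[890.5, 439.4], [72.6, 36.2], 51.8] mean [0.8899 0.4395 0.0047]
top wood [ 79. 150.] 298 z [0.001 0.008] rect [[726.2, 475.0], [119.8, 229.8], 39.3] mean [0.7142 0.4883 0.0045]
top wood [187. 131.] 331 z [0.    0.052] rect [[743.4, 195.0], [86.9, 86.4], 44.4] mean [0.7432 0.1951 0.0486]
top wood [359. 129.] 279 z [0.001 0.059] rect [[737.4, -247.2], [30.1, 60.1], 89.2] mean [ 0.7367 -0.2474  0.0557]
top wood [
[... 1176 characters left out ...]
7.6] mean [ 0.7348 -0.2495  0.0542]
side wood [301. 212.] 53 z [0.006 0.023] rect [[484.4, 7.9], [95.3, 3.5], 82.3] mean [0.4852 0.0122 0.0188]
side wood [175. 224.] 320 z [0.001 0.049] rect [[741.2, 197.3], [85.4, 87.1], 30.0] mean [0.7398 0.1994 0.0475]
side wood [288. 219.] 44 z [0.006 0.025] rect [[509.1, 51.6], [3.9, 23.2], 86.4] mean [0.5118 0.0511 0.0205]
side wood [279. 271.] 376 z [0.006 0.033] rect [[457.7, 218.4], [151.4, 42.1], 53.1] mean [0.4676 0.2303 0.0291]
side wood [ 42. 294.] 34 z [0.002 0.006] rect [[897.7, 443.9], [49.9, 4.5], 87.4] mean [0.8977 0.4437 0.0039]
side wood [112. 347.] 336 z [0.002 0.006] rect [[686.5, 487.5], [111.0, 17.0], 89.4] mean [0.6875 0.4906 0.0039]
```

View pics/crop.png

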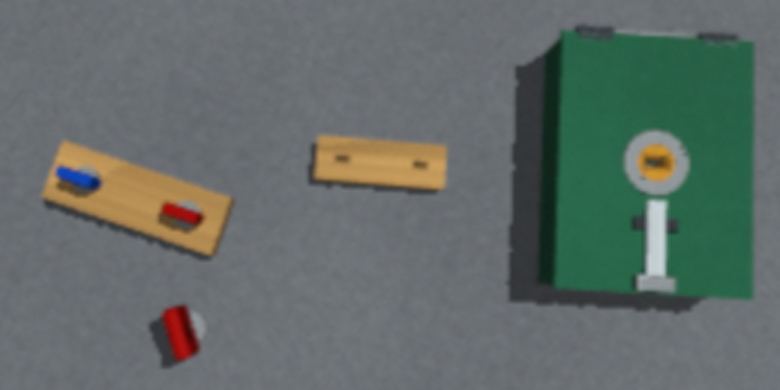

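The crop shows the red key at (182,214) in the 150×50 mm block. It measures 29×8 mm with its top at 0.082, which matches the given size. The free-standing red thing at (180,333) is 37×14 mm with its top at 0.10, so it is too large. The lock is at (656,162) with its slot along the box's y. I go over the lock first for a close look.

Request:
servo_tool(series=[[[-420, 354, -83], [0, 0, -72.7], 0], [[-420, 354, -83], [0, 0, -72.7], 0], [[-420, 354, -83], [0, 0, -72.7], 0], [[-420, 354, -83], [0, 0, -72.7], 0], [[-420, 354, -83], [0, 0, -72.7], 0], [[-420, 354, -83], [0, 0, -72.7], 0], [[-420, 354, -83], [0, 0, -72.7], 0], [[-420, 354, -83], [0, 0, -72.7], 0]])

```text
time: 0.9
position: [0.3884, -0.341, 0.2767]
orientation: [-180.0, 0.0, -98.1]
wrist_force: [0.7, -1.0, -0.2]
finger_gap: 1.001
grip_force: 0.0
```

```bash
cat >> h.py <<'E'
def pose():
    s=env.read_state();return np.array(s["position"]),Ro.from_euler("xyz",s["orientation"],degrees=True)
def delta(t,yaw,rp=(180,0)):
    p,R=pose();T=Ro.from_euler("xyz",[rp[0],rp[1],yaw],degrees=True)
    print("pose",p.round(4),R.as_euler("xyz",degrees=True).round(2),"shift",(R.inv().apply(np.array(t)-p)*1000).round(1),"turn",(R.inv()*T).as_rotvec(degrees=True).round(2))
def wrist(name):
    p,R=pose();c=vision.camera("wrist");cv2.imwrite(f"pics/{name}.png",c["frame"])
    M=np.array(c["mount"]);Rm=R.as_matrix();return c,cloud(c,Rm@M[:3,:3],p+Rm@M[:3,3]),M
E
python3 - <<'E'
from h import *
s=env.read_state();print(s["time"],s["joint_positions"].round(1))
delta((.480,-.220,.30),-94.5)
c,P,M=wrist("w1");print(M.round(3));blobs(c,P,"w")
E
```

```text
0.9 [-19.5   3.5 -13.4  -0.  -73.1  11.4]
pose [ 0.3884 -0.341   0.2767] [-1.800e+02  1.000e-02 -9.813e+01] shift [-132.7  -73.6  -23.3] turn [-0.    0.01 -3.63]
[[-0.    -0.962 -0.274  0.074]
 [ 1.    -0.001  0.     0.   ]
 [-0.    -0.274  0.962 -0.167]
 [ 0.     0.     0.     1.   ]]
w wood [440. 286.] 851 z [0.361 0.373] rect [[337.5, -362.4], [15.0, 3.2], 77.2] mean [ 0.3375 -0.3631  0.3696]
w wood [ 61. 288.] 326 z [0.365 0.373] rect [[430.5, -376.5], [13.0, 2.5], 81.1] mean [ 0.4303 -0.3776  0.3706]
w wood [335. 336.] 1818 z [0.376 0.38 ] rect [[364.0, -360.3], [2.8, 56.3], 82.2] mean [ 0.3664 -0.3607  0.3785]
w wood [508. 329.] 44 z [0.375 0.378] rect [[325.7, -354.9], [1.1, 2.7], 69.7] mean [ 0.3258 -0.3549  0.3761]
w green [192. 234.] 8604 z [0.013 0.093] rect [[481.4, -301.6], [118.4, 204.8], 81.7] mean [ 0.4648 -0.2703  0.0916]
w green [200. 322.] 4502 z [0.09  0.093] rect [[445.4, -202.0], [232.9, 147.6], 52.9] mean [ 0.4782 -0.1699  0.0928]
```

View pics/w1.png

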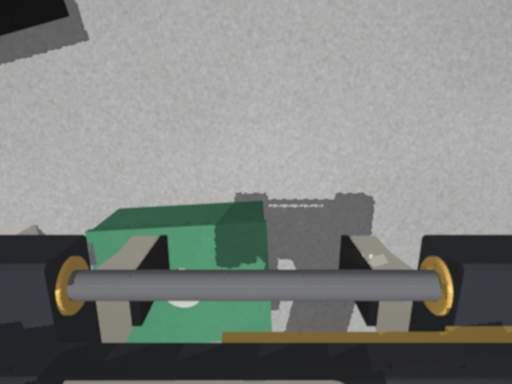

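The wrist view shows the box at lower left with the lock hidden behind the gripper, near (185,300). I move so the lock appears above the gripper in the picture.

Request:
servo_tool(series=[[[-166, -80, -3], [0, 0, -3.6], 0], [[-166, -80, -3], [0, 0, -3.6], 0], [[-166, -80, -3], [0, 0, -3.6], 0], [[-166, -80, -3], [0, 0, -3.6], 0], [[-166, -80, -3], [0, 0, -3.6], 0], [[-166, -80, -3], [0, 0, -3.6], 0]])

```text
time: 1.55
position: [0.4915, -0.1897, 0.279]
orientation: [179.9, 0.0, -94.8]
wrist_force: [-0.2, 0.0, -0.3]
finger_gap: 0.999
grip_force: 0.0
```

```bash
python3 - <<'E'
from h import *
delta((.47,.158,.28),-110.1)
c,P,M=wrist("w2");blobs(c,P,"w")
np.savez("pics/w2.npz",P=P,f=c["frame"])
E
```

```text
pose [ 0.4915 -0.1897  0.279 ] [179.94   0.   -94.77] shift [-344.7   50.3   -1. ] turn [ 6.000e-02 -1.000e-02  1.533e+01]
w wood [ 47. 135.] 1938 z [0.004 0.055] rect [[737.6, -246.9], [29.4, 63.0], 87.9] mean [ 0.7361 -0.2471  0.0538]
w wood [252. 148.] 528 z [0.085 0.094] rect [[490.2, -218.0], [28.6, 27.4], 85.5] mean [ 0.49   -0.2179  0.0923]
w wood [258. 260.] 479 z [0.    0.025] rect [[495.9, -48.9], [18.7, 34.7], 85.2] mean [ 0.4962 -0.0501  0.0231]
w wood [441. 285.] 858 z [0.363 0.375] rect [[441.9, -214.0], [14.4, 2.9], 84.2] mean [ 0.442  -0.2151  0.3719]
w wood [ 61. 289.] 341 z [0.368 0.375] rect [[535.7, -221.9], [14.2, 2.3], 85.5] mean [ 0.5356 -0.2234  0.3729]
w wood [257. 313.] 609 z [0.017 0.369] rect [[494.1, -81.4], [266.7, 34.8], 84.7] mean [0.504  0.02   0.0382]
w wood [339. 336.] 1880 z [0.378 0.383] rect [[466.7, -210.2], [3.2, 59.8], 85.6] mean [ 0.4698 -0.2106  0.3807]
w green [249. 141.] 23902 z [0.09  0.093] rect [[490.0, -218.0], [151.2, 201.8], 85.2] mean [ 0.493  -0.2236  0.0919]
```

View pics/w2.png

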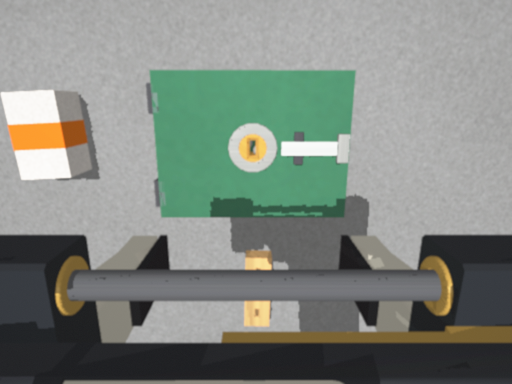

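The lock shows clearly at (252,148): position (0.490, −0.218), box yaw about −4.7°, matching the top view. Next, the key.

Request:
servo_tool(series=[[[-373, 51, -1], [0, 0, 15.3], 0], [[-373, 51, -1], [0, 0, 15.3], 0], [[-373, 51, -1], [0, 0, 15.3], 0], [[-373, 51, -1], [0, 0, 15.3], 0], [[-373, 51, -1], [0, 0, 15.3], 0], [[-373, 51, -1], [0, 0, 15.3], 0], [[-373, 51, -1], [0, 0, 15.3], 0], [[-373, 51, -1], [0, 0, 15.3], 0]])

```text
time: 2.4
position: [0.4719, 0.1867, 0.2807]
orientation: [-180.0, 0.0, -110.2]
wrist_force: [0.7, 0.2, -0.4]
finger_gap: 0.999
grip_force: 0.0
```

Request:
servo_tool(series=[[[0, 0, 0], [0, 0, 0], 0], [[0, 0, 0], [0, 0, 0], 0]])

```text
time: 2.6
position: [0.4722, 0.1851, 0.2801]
orientation: [180.0, -0.0, -110.2]
wrist_force: [-0.1, 0.5, 0.7]
finger_gap: 1.006
grip_force: 0.0
```

```bash
python3 - <<'E'
from h import *
c,P,M=wrist("w3");blobs(c,P,"w")
delta((.4615,.158,.17),-110.1)
E
```

```text
w red [337. 116.] 708 z [0.059 0.101] rect [[369.2, 159.4], [39.5, 12.6], 18.5] mean [0.3692 0.1589 0.0985]
w red [255. 145.] 204 z [0.069 0.082] rect [[459.9, 158.9], [27.2, 7.7], 69.8] mean [0.4599 0.1583 0.0804]
w blue [255. 219.] 193 z [0.051 0.082] rect [[491.2, 242.8], [26.7, 7.0], 69.9] mean [0.4906 0.2413 0.0801]
w wood [178.  34.] 2383 z [0.008 0.025] rect [[503.0, 13.1], [77.8, 36.2], 83.5] mean [0.503  0.0138 0.0236]
w wood [255. 171.] 3804 z [0.031 0.034] rect [[476.1, 201.6], [148.6, 49.3], 69.7] mean [0.4739 0.1957 0.033 ]
w wood [ 67. 224.] 1040 z [0.005 0.048] rect [[638.1, 188.0], [269.3, 84.0], 3.1] mean [0.7231 0.1783 0.0466]
w wood [441. 286.] 859 z [0.364 0.376] rect [[417.9, 174.7], [14.7, 2.6], 70.4] mean [0.4177 0.1739 0.3731]
w wood [ 61. 290.] 255 z [0.371 0.377] rect [[506.0, 141.8], [12.8, 2.2], 70.1] mean [0.5057 0.1409 0.3743]
pose [0.4722 0.1844 0.2803] [ 1.7999e+02 -3.0000e-02 -1.1022e+02] shift [ 28.5   0.9 110.3] turn [ 0.01 -0.03 -0.12]
```

View pics/w3.png

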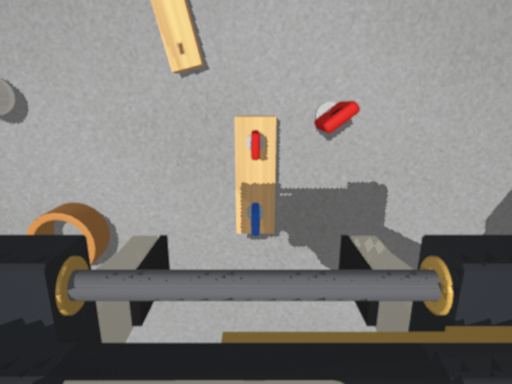

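The red key is at (255,145) and the big decoy at (337,116). The block yaw is confirmed at 69.9°. I descend and grip slightly above the head's centre so the gripper body clears the decoy.

Request:
servo_tool(series=[[[28, 2, 50], [0, 0, 0], 0.4], [[28, 2, 100], [0, 0, 0], 0.4], [[28, 2, 150], [0, 0, 0], 0.4], [[28, 2, 180], [0, 0, 0], 0.4], [[28, 2, 200], [0, 0, 0], 0.4], [[28, 2, 210], [0, 0, 0], 0.4], [[28, 2, 210], [0, 0, 0], 0.4], [[28, 2, 210], [0, 0, 0], 0.4]])

```text
time: 3.45
position: [0.4616, 0.1597, 0.0715]
orientation: [-179.9, 0.1, -110.2]
wrist_force: [0.1, 0.2, -0.4]
finger_gap: 0.6
grip_force: 0.0
```

Request:
servo_tool(force=40, series=[[[0, 0, 0], [0, 0, 0], 1], [[0, 0, 0], [0, 0, 0], 1], [[0, 0, 0], [0, 0, 0], 1], [[0, 0, 0], [0, 0, 0], 1], [[0, 0, 0], [0, 0, 0], 1], [[0, 0, 0], [0, 0, 0], 1], [[0, 0, 0], [0, 0, 0], 1], [[0, 0, 0], [0, 0, 0], 1]])

```text
time: 4.25
position: [0.4608, 0.16, 0.0704]
orientation: [-180.0, -0.0, -110.2]
wrist_force: [-0.3, 0.2, 0.7]
finger_gap: 0.09
grip_force: 40.0
```

Request:
servo_tool(series=[[[0, 0, -10], [0, 0, 0], 1], [[0, 0, -30], [0, 0, 0], 1], [[0, 0, -60], [0, 0, 0], 1], [[0, 0, -100], [0, 0, 0], 1], [[0, 0, -130], [0, 0, 0], 1], [[0, 0, -130], [0, 0, 0], 1], [[0, 0, -130], [0, 0, 0], 1]])

```text
time: 4.95
position: [0.4608, 0.1601, 0.2015]
orientation: [-180.0, 0.1, -110.2]
wrist_force: [0.6, 0.8, -1.2]
finger_gap: 0.089
grip_force: 40.0
```

```bash
python3 - <<'E'
from h import *
print(env.read_state()["finger_gap"])
delta((.4902,-.2182,.200),-94.7)
a=[]
for n in("side","top"):
    c=vision.camera(n);P=cloud(c);blobs(c,P,n)
    if n=="side":
        s=c["frame"];cv2.imwrite("pics/s4.png",cv2.resize(s[140:300,220:400],None,fx=3,fy=3))
E
```

```text
0.08937916644811938
pose [0.4608 0.1601 0.2015] [-1.7996e+02  1.1000e-01 -1.1019e+02] shift [ 344.9 -158.1    0.9] turn [ -0.06   0.11 -15.49]
side red [244. 134.] 64 z [0.01  0.015] rect [[827.6, -416.7], [52.9, 41.2], 22.1] mean [ 0.8241 -0.4137  0.0127]
side red [298. 184.] 130 z [0.177 0.213] rect [[462.7, 170.0], [11.8, 8.0], 77.0] mean [0.4623 0.1716 0.2099]
side red [339. 240.] 344 z [0.05  0.101] rect [[368.6, 162.9], [34.7, 12.0], 18.4] mean [0.3681 0.1649 0.0979]
side blue [269. 256.] 136 z [0.049 0.082] rect [[490.6, 246.1], [27.3, 7.3], 72.7] mean [0.4902 0.2478 0.0798]
side wood [252. 148.] 103 z [0.005 0.055] rect [[736.8, -249.7], [25.9, 62.6], 85.3] mean [ 0.734  -0.2499  0.0539]
side wood [295. 216.] 89 z [0.006 0.024] rect [[486.4, 12.6], [99.6, 31.9], 64.6] mean [0.4977 0.0352 0.02  ]
side wood [175. 224.] 338 z [0.001 0.049] rect [[741.7, 196.9], [85.5, 88.7], 29.8] mean [0.7397 0.1994 0.0472]
side wood [282. 265.] 515 z [0.007 0.035] rect [[475.5, 205.7], [144.7, 48.6], 71.0] mean [0.468  0.2088 0.0328]
side wood [ 45. 292.] 25 z [0.003 0.005] rect [[897.5, 436.5
[... 938 characters left out ...]
 -0.2473  0.0556]
top wood [508. 146.] 137 z [0.109 0.114] rect [[666.1, -584.4], [20.3, 46.6], 83.9] mean [ 0.6671 -0.5858  0.1111]
top wood [266. 224.] 627 z [0.014 0.029] rect [[502.3, -4.3], [108.5, 36.8], 83.9] mean [ 0.5022 -0.0044  0.0254]
top wood [358. 224.] 107 z [0.082 0.098] rect [[491.5, -218.1], [27.1, 28.1], 22.7] mean [ 0.4916 -0.2187  0.0942]
top wood [208. 244.] 229 z [0.005 0.289] rect [[451.6, 125.0], [8.0, 33.2], 70.0] mean [0.4487 0.1248 0.2878]
top wood [ 17. 266.] 69 z [0.098 0.12 ] rect [[415.9, 569.0], [28.4, 10.9], 18.4] mean [0.4133 0.5695 0.1162]
top green [355. 224.] 5169 z [0.033 0.097] rect [[491.1, -217.9], [153.4, 203.0], 85.4] mean [ 0.4927 -0.2178  0.0935]
```

View pics/s4.png

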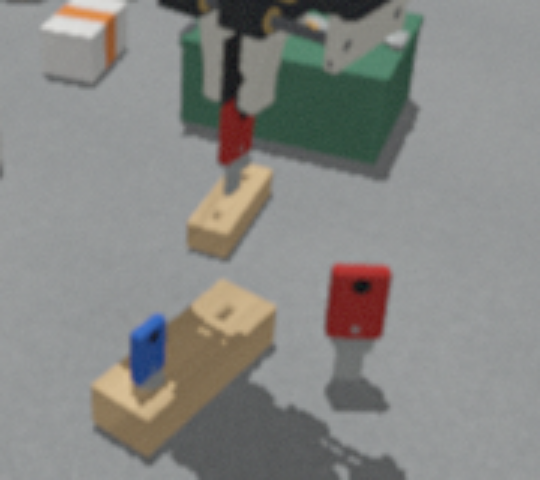

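The key is gripped upright at its upper half; the side view shows the red head at about (235,130) in the crop, blade down. I carry it to above the lock.

Request:
servo_tool(series=[[[343.5, -158, 0], [0, 0.1, -15.5], 1], [[343.5, -158, 0], [0, 0.1, -15.5], 1], [[343.5, -158, 0], [0, 0.1, -15.5], 1], [[343.5, -158, 0], [0, 0.1, -15.5], 1], [[343.5, -158, 0], [0, 0.1, -15.5], 1], [[343.5, -158, 0], [0, 0.1, -15.5], 1], [[343.5, -158, 0], [0, 0.1, -15.5], 1], [[343.5, -158, 0], [0, 0.1, -15.5], 1]])

```text
time: 5.85
position: [0.4895, -0.2197, 0.1991]
orientation: [179.8, -0.1, -94.8]
wrist_force: [0.7, 1.0, -0.6]
finger_gap: 0.086
grip_force: 40.0
```

Request:
servo_tool(series=[[[0, 0, 0], [0, 0, 0], 1], [[0, 0, 0], [0, 0, 0], 1], [[0, 0, 0], [0, 0, 0], 1]])

```text
time: 6.15
position: [0.49, -0.2165, 0.1996]
orientation: [179.9, -0.1, -94.7]
wrist_force: [0.2, 1.2, -0.1]
finger_gap: 0.091
grip_force: 40.0
```

```bash
python3 - <<'E'
from h import *
delta((.4906,-.2168,.158),-94.7)
c,P,M=wrist("w5");cv2.imwrite("pics/w5c.png",cv2.resize(c["frame"][150:384,130:400],None,fx=2.5,fy=2.5))
s=vision.camera("side");cv2.imwrite("pics/s5.png",cv2.resize(s["frame"][70:200,260:380],None,fx=4,fy=4))
E
python3 - <<'E'
import cv2,numpy as np
a=cv2.imread("pics/w5c.png");b=cv2.imread("pics/s5.png")
h=400;f=lambda i:cv2.resize(i,(int(i.shape[1]*h/i.shape[0]),h))
o=np.hstack([f(b),f(a)])[:,:800];cv2.imwrite("pics/c5.png",o)
E
```

```text
pose [ 0.49   -0.2165  0.1996] [ 1.7989e+02 -9.0000e-02 -9.4670e+01] shift [ 0.2 -0.7 41.6] turn [ 0.11 -0.09  0.03]
```

View pics/c5.png

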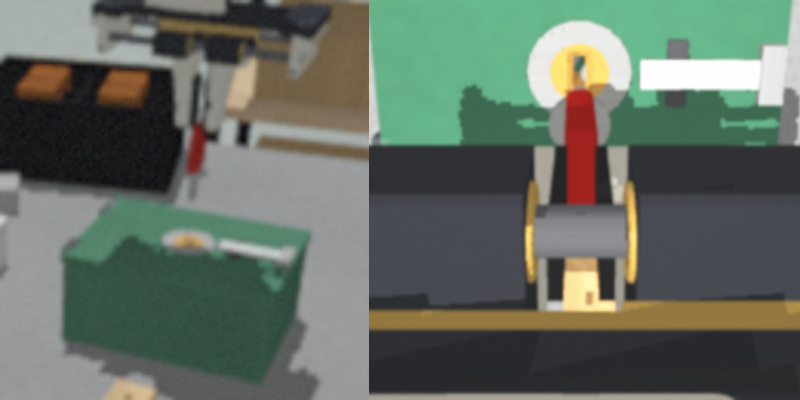

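The key hangs upright in the fingers (right half, (580,130)), in line with the slot at (577,70). I correct by 0.5 mm and lower to the mouth, then in.

Request:
servo_tool(series=[[[0, -0.5, 15], [0.1, -0.1, 0], 1], [[0, -0.5, 30], [0.1, -0.1, 0], 1], [[0, -0.5, 38], [0.1, -0.1, 0], 1], [[0, -0.5, 41], [0.1, -0.1, 0], 1], [[0, -0.5, 44], [0.1, -0.1, 0], 1], [[0, -0.5, 47], [0.1, -0.1, 0], 1], [[0, -0.5, 49], [0.1, -0.1, 0], 1], [[0, -0.5, 49], [0.1, -0.1, 0], 1]])

```text
time: 7.05
position: [0.4909, -0.2171, 0.1514]
orientation: [-179.9, 0.0, -94.7]
wrist_force: [-0.4, -0.2, -0.4]
finger_gap: 0.095
grip_force: 40.0
```

It entered freely. Next the pins, with a firmer grip and small wiggles.

Request:
servo_tool(force=60, series=[[[0, 0, 3], [0, 0, 0], 1], [[0, 0, 5], [0, 0, 1], 1], [[0, 0, 7], [0, 0, -1], 1], [[0, 0, 8], [0, 0, 1], 1], [[0, 0, 9], [0, 0, -1], 1], [[0, 0, 10], [0, 0, 1], 1], [[0, 0, 11], [0, 0, -1], 1], [[0, 0, 12], [0, 0, 0], 1]])

```text
time: 7.85
position: [0.4918, -0.2175, 0.1404]
orientation: [-179.8, -0.0, -94.7]
wrist_force: [-0.1, 1.1, 7.3]
finger_gap: 0.079
grip_force: 60.0
```

Request:
servo_tool(series=[[[0, 0, 2], [0, 0, 1], 1], [[0, 0, 4], [0, 0, -1], 1], [[0, 0, 5], [0, 0, 1], 1], [[0, 0, 6], [0, 0, -1], 1], [[0, 0, 7], [0, 0, 1], 1], [[0, 0, 8], [0, 0, -1], 1], [[0, 0, 9], [0, 0, 1], 1], [[0, 0, 9], [0, 0, 0], 1]])

```text
time: 8.65
position: [0.4913, -0.2172, 0.1305]
orientation: [-179.9, -0.0, -94.7]
wrist_force: [0.5, 1.2, -0.5]
finger_gap: 0.082
grip_force: 60.0
```

Request:
servo_tool(series=[[[0, 0, 1], [0, 0, 0], 1], [[0, 0, 2], [0, 0, 0.5], 1], [[0, 0, 3], [0, 0, -0.5], 1], [[0, 0, 3], [0, 0, 0], 1], [[0, 0, 3], [0, 0, 0], 1]])

```text
time: 9.15
position: [0.4922, -0.2179, 0.1301]
orientation: [-179.7, -0.1, -94.6]
wrist_force: [-5.2, 1.8, 18.6]
finger_gap: 0.082
grip_force: 60.3
```

```bash
python3 - <<'E'
from h import *
for i in range(3):
    s=vision.camera("side");p,R=pose();print(p.round(4),env.read_state()["wrist_force"].round(1))
P=cloud(s);f=s["frame"]
hsv=cv2.cvtColor(f,cv2.COLOR_BGR2HSV).astype(int);m=((hsv[...,0]<6)|(hsv[...,0]>172))&(hsv[...,1]>140)
Q=P[m&(abs(P[...,0]-.49)<.05)&(abs(P[...,1]+.218)<.05)];print(len(Q),np.percentile(Q,[2,50,98],axis=0).round(4))
cv2.imwrite("pics/s6.png",cv2.resize(f[90:200,270:370],None,fx=5,fy=5))
E
```

```text
[ 0.4921 -0.2179  0.13  ] [-3.9  1.8 19.7]
[ 0.4922 -0.2179  0.1301] [-4.5  1.6 18.4]
[ 0.4921 -0.2179  0.1301] [-4.1  2.3 19.4]
49 [[ 0.486  -0.2209  0.1052]
 [ 0.4891 -0.2059  0.1247]
 [ 0.4947 -0.2008  0.1419]]
```

View pics/s6.png

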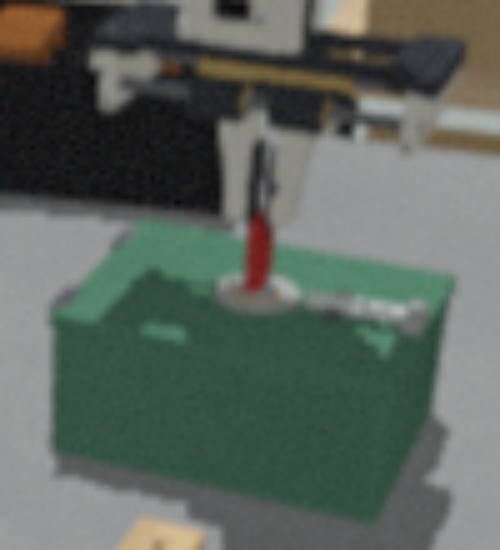

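Home: the head's top is at 0.142 and the collar is on the face with about 19 N. Now the clockwise turn (positive about tool z), with arc compensation for the 1.4 mm grip offset and the push held.

Request:
servo_tool(series=[[[0, 0.3, 0], [0, 0, 6], 1], [[0, 0.1, 0], [0, 0, 12], 1], [[0.1, -0.1, 0], [0, 0, 18], 1], [[0.1, -0.3, 0], [0, 0, 24], 1], [[0.2, -0.4, 0], [0, 0, 30], 1], [[0.3, -0.6, 0], [0, 0, 36], 1], [[0.4, -0.7, 0], [0, 0, 42], 1], [[0.4, -0.7, 0], [0, 0, 48], 1]])

```text
time: 10.1
position: [0.4928, -0.2183, 0.1301]
orientation: [-179.8, 0.1, -142.8]
wrist_force: [-4.5, 2.0, 19.2]
finger_gap: 0.082
grip_force: 60.4
```

Request:
servo_tool(series=[[[0, 0, 0], [0, 0, 6], 1], [[0.1, 0, 0], [0, 0, 12], 1], [[0.2, -0.1, 0], [0, 0, 18], 1], [[0.3, -0.1, 0], [0, 0, 24], 1], [[0.4, -0.2, 0], [0, 0, 30], 1], [[0.5, -0.2, 0], [0, 0, 36], 1], [[0.5, -0.3, 0], [0, 0, 42], 1], [[0.5, -0.3, 0], [0, 0, 46], 1]])

```text
time: 10.9
position: [0.4928, -0.2187, 0.1301]
orientation: [-179.9, 0.3, 171.2]
wrist_force: [-4.3, 2.8, 18.8]
finger_gap: 0.084
grip_force: 60.2
```

```bash
python3 - <<'E'
from h import *
for i in range(2):
    s=vision.camera("side");st=env.read_state();print(st["position"].round(4),st["orientation"].round(2),st["wrist_force"].round(1),st["wrist_torque"].round(2),st["joint_positions"].round(1))
E
```

```text
[ 0.4928 -0.2187  0.13  ] [-179.95    0.28  171.  ] [-4.3  2.3 18.5] [0.9  1.66 0.13] [ -3.   11.9 -23.6   0.1 -54.2 -96. ]
[ 0.4928 -0.2187  0.1301] [-179.95    0.28  171.3 ] [-3.5  2.5 18. ] [0.91 1.66 0.16] [ -3.   11.9 -23.6   0.1 -54.2 -95.7]
```

Tool turned 94° with about 0.14 N·m, as expected near the stop. A bit more, to confirm the stop.

Request:
servo_tool(series=[[[0, 0, 0], [0, 0, 2], 1], [[0, 0, 0], [0, 0, 4], 1], [[0, 0, 0], [0, 0, 4], 1], [[0, 0, 0], [0, 0, 4], 1]])

```text
time: 11.4
position: [0.4928, -0.2187, 0.13]
orientation: [-180.0, 0.3, 167.4]
wrist_force: [-4.0, 2.7, 19.2]
finger_gap: 0.079
grip_force: 60.2
```

```bash
python3 - <<'E'
from h import *
for i in range(2):
    c,P,M=wrist("w8");st=env.read_state();print(st["position"].round(4),st["orientation"].round(2),st["wrist_force"].round(1),st["wrist_torque"].round(2))
t=vision.camera("top");s=vision.camera("side")
a=cv2.resize(c["frame"][100:340,130:400],(450,400));b=cv2.resize(s["frame"][100:190,280:365],(350,400))
cv2.imwrite("pics/c8.png",np.hstack([b,a]))
E
```

```text
[ 0.4928 -0.2187  0.1301] [-179.96    0.28  167.44] [-4.2  2.8 19.1] [0.97 1.64 0.14]
[ 0.4928 -0.2187  0.1301] [-179.97    0.29  167.44] [-4.2  2.3 18.8] [1.   1.63 0.15]
```

View pics/c8.png

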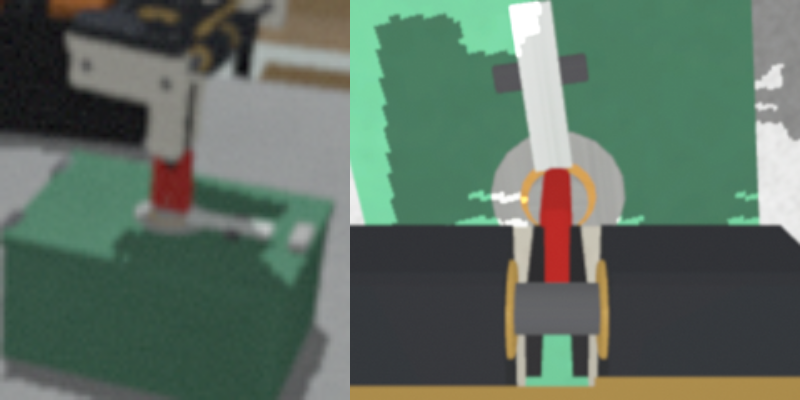

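The wrist view shows the head edge-on at (555,220), in line with the fingers and about 8° past the bolt's line, so the lock is near 90°. One more small turn to feel the stop.

Request:
servo_tool(series=[[[0, 0, 0], [0, 0, 1.5], 1], [[0, 0, 0], [0, 0, 3], 1], [[0, 0, 0], [0, 0, 3], 1], [[0, 0, 0], [0, 0, 3], 1]])

```text
time: 12.0
position: [0.4928, -0.2187, 0.13]
orientation: [-180.0, 0.3, 164.4]
wrist_force: [-4.1, 1.1, 18.2]
finger_gap: 0.084
grip_force: 60.2
```

```bash
python3 - <<'E'
from h import *
for i in range(3):
    vision.camera("side");st=env.read_state();print(st["position"].round(4),st["orientation"].round(2),st["wrist_force"].round(1),st["wrist_torque"].round(2))
E
```

```text
[ 0.4928 -0.2187  0.13  ] [-179.98    0.29  164.45] [-3.6  2.5 19. ] [0.99 1.59 0.15]
[ 0.4928 -0.2187  0.13  ] [-179.98    0.29  164.45] [-3.5  2.3 18.4] [0.94 1.62 0.12]
[ 0.4928 -0.2187  0.13  ] [-179.98    0.29  164.44] [-5.   2.4 18. ] [0.97 1.57 0.21]
```

```bash
python3 - <<'E'
from h import *
def red(c,P):
    h=cv2.cvtColor(c["frame"],cv2.COLOR_BGR2HSV).astype(int);m=((h[...,0]<6)|(h[...,0]>172))&(h[...,1]>140)&(np.linalg.norm(P[...,:2]-[.491,-.218],axis=-1)<.03)&(P[...,2]>.1)&(P[...,2]<.16)
    Q=P[m];r=cv2.minAreaRect((Q[:,:2]*1000).astype(np.float32));v=np.linalg.svd(Q[:,:2]-Q[:,:2].mean(0),full_matrices=False)[2][0]
    print(len(Q),"rect",np.round(r[0],1),np.round(r[1],1),r[2],"pca",np.degrees(np.arctan2(v[1],v[0])),"z",np.percentile(Q[:,2],[2,98]).round(4))
def bolt(f,P,n):
    h=cv2.cvtColor(f,cv2.COLOR_BGR2HSV).astype(int);m=(h[...,1]<40)&(h[...,2]>130)&(P[...,2]>.09)&(P[...,2]<.115)
    d=(P[...,:2]-[.4906,-.2182])@Ro.from_euler("z",-4.7,degrees=True).as_matrix()[:2,:2]
    m&=(abs(d[...,1])<.009)&(d[...,0]<-.02)&(d[...,0]>-.12);x=d[...,0][m];print(n,"bolt",len(x),np.percentile(x,[0,2,98,100]).round(4),np.histogram(x,12,(-.11,-.02))[0])
c,P,M=wrist("w9");red(c,P);bolt(c["frame"],P,"now")
a=np.load("pics/w2.npz");bolt(a["f"],a["P"],"before")
c=vision.camera("side");red(c,cloud(c))
E
```

```text
1092 rect [ 488.4 -218.1] [ 9.2 25. ] 72.9798355102539 pca -14.761989761811202 z [0.1048 0.1446]
now bolt 3019 [-0.1016 -0.0996 -0.0215 -0.02  ] [  0 357 427   0  22 338 333 325 313 297 284 323]
before bolt 1157 [-0.1026 -0.0989 -0.0213 -0.0202] [  1  87 136 109 107 107 108 111 114 105  72 100]
81 rect [ 490.9 -213.6] [ 9.9 25.6] 84.27106475830078 pca -15.47932024499038 z [0.1056 0.1389]
```

The key head is measured at about 100° of turn (the play is 6°) and within about 2 mm of the axis, with the bolt drawn back. The push is about 19 N and everything is still, so I hand in.

```bash
python3 -c "
from bench import env
print(env.hand_in())"
```

```text
the job is handed in; nothing more can be done
None
```

The red key is fully home in the lock, turned clockwise to about a quarter turn and still gripped and held there. I did not feel a clear jump in torque at the stop. The job is handed in, and the hand-in call returned no verdict.

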